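# Turn the page of the colour sample book

### The arm

A 6-joint arm with a two-finger parallel gripper is mounted at the origin on a cart in front of the work surface, level with it; the furniture and walls round the work are solid. World frame = base frame: x ahead of the robot, y to its left, z up, the work surface at z = 0. Lengths are in m, angles in rad, forces in N, time in s.
With the tool pointing down it reaches from about 0.4 to 0.825 m from the base axis. Payload 7 kg.
Tool frame: the origin (TCP) lies at the very end of the fingers, on their centre line; the grasp point (between the pads) lies 19 mm behind it; z points along the fingers, y is the line along which they close (so a half turn about z gives the same grasp; the last joint's range is limited). The gripper opens to 88 mm and grips with 3 to 60 N. Pads are 19 mm wide; open, the fingers measure 130 mm over their backs; the gripper's body (78 mm by 193 mm) begins 47 mm behind the grasp point.
Start: joints at [1.524, 0.359, 0.012, 0, -1.224, -0.288], TCP at [0.222, 0.637, 0.227] pointing down, gripper open.
Joint ranges: [-3.07, 3.07], [-1.43, 2.12], [-1.02, 1.25], [-3.03, 1.67], [-3.05, -0], [-3.03, 3.03]. Speed limits (rad/s): [2.39, 2.39, 3.01, 3.14, 3.14, 3.14].

### API

Orientations are given as [roll, pitch, yaw] about the fixed x, y, z axes, in that order (R = Rz(yaw) Ry(pitch) Rx(roll)).
In Python, from station import arm, vision gives the robot as it stands. The module is installed in compiled form; this text tells all that it offers.
- The arm moves only by the tool jog_arm, never from a script. Its argument "steps" is a list that holds one entry, the list of rows, each a list of 7 numbers: the closure in counts, from 0 (fully open) to 255 (shut), then the shift along the tool's x, y, z scaled (see below), then the turn, a rotation vector about the tool's x, y, z scaled (see below). In form: [[[grip, dx, dy, dz, rx, ry, rz], ...]]. A call has 1 to 8 rows; each row is the pose to reach, as a shift and turn from the pose commanded when the call began, along the tool's axes at that moment; what a row does not reach only later rows make up. The controller multiplies each number of a shift by 250 mm and each number of a turn by 45 degrees. A row lasts 1/10 s, in which the tool goes at most 50 mm and 8.59 degrees, less where a joint would pass 70% of its speed; a pose out of reach is approached as far as the arm can. A call with a number of a shift or a turn outside -1 to 1 is refused whole. A call with a gripper value outside its range is refused whole. The fingers move at their own pace and stop on an object; "newtons" is the grip in N (left out, the last holds). Time passes only in rows, so rows that repeat a pose let the fingers close. It gives the time, the measured TCP pose, the force, the opening and the grip force at its end, in the units of the state.
- arm.get_state(): the state, without advancing time (a new reading comes with each control period).
- vision.grab_frame(name): name is "scene" or "top" or "wrist"; returns a dict with "color" (480x640x3 uint8, red, green, blue), "vfov" (degrees; the focal length in pixels is half the picture's height over the tangent of half this angle, whatever the lens; pixels are square), "cx", "cy" (the principal point, pixels), "extrinsics" (4x4, takes a point from world to camera coordinates). Camera axes: x right, y down, z forward; pixel columns grow to the right and rows downward; lengths in m; the calibration is good to about 2 mm. A picture is of the moment at which its call begins. There is no depth.
- arm.job_done(): hands the job in; it is judged then, once.
The state is a dict: "t": time; "q": joint angles; "qd": joint speeds; "joint_efforts": joint torques, N m; "eef_pos": TCP position; "ee_rot": TCP orientation; "force": force on the tool from outside, world axes, zero at the start; "moment": the same for the moment, N m; "width": finger opening in m; "gripper_force": force on a finger pad.
Only numpy, scipy, OpenCV 4.12 (cv2) and the standard library are available. Lean on these libraries where they do the work, as an engineer would, in place of code of your own. Each camera call takes 0.05 s, during which the arm holds its last target. There are 200 camera calls.

### The job

Turn the top leaf of the colour sample book (the grey one with the blue tab) over the spine with a fingertip under its tab, and push it down until it lies fully flat on the other side, so that the orange-tabbed leaf beneath it shows. Turn it gently and only push it, never pinch or slam it; leave the orange-tabbed leaf lying flat, do not lift the book or push it out of place, and leave the things standing around undisturbed.

Things in the scene. Friction and masses are not known exactly. Their poses are not given: they have to be found in the camera images.
- book: Colour sample book on a loose plywood stand, 2.2 kg. Origin: centre of underside; x along the spine, y to the side where the leaves lie at first (robot's left), z up. Foot 170 x 170 mm, 14 mm high; block on it 150 (x) x 130 mm, up to 48 mm. On the -y side a fixed white plate, top 52 mm up, over which the turned leaf comes to lie. Brass end plates at x = -84, +84 mm, 64 mm high, 20 mm wide.
- spine_mid (a point): Middle of the spine rod, fixed to the book, 57 mm above the book's underside: on the hinge axis of the blue-tabbed leaf, which runs along the book's x axis.
- blue_leaf (a joint): Turn of the top leaf about the spine: 0 flat on the +y side, 1.57 upright, 3.14 flat on the -y side (its stop). Starts at 0 to 0.45. The stiff hinge (0.10 N m friction) holds it at any angle, so it must be pushed all the way; about 2 N at the tab lifts it. Rigid grey plate, 0.11 kg, 4 mm thick, 156 mm along the spine, from 10 to 87 mm off the axis; the tab reaches 120 mm.
- blue_tab (a point): Middle of the outer edge of the top leaf's blue tab, at mid thickness: 120 mm from the hinge axis, at x = -46 mm along the spine (end nearer the robot). The tab is 44 mm wide along the spine, 4 mm thick, sticks out 33 mm beyond the plate; it overhangs the bench with 55 mm or more free beneath it, 35 mm beyond the foot.
- orange_leaf (a joint): Turn of the leaf under the top leaf, same hinge sense, 0 = flat on the +y side. White plate of the same size, 7 mm lower, on the same spine (0.10 N m friction); it starts flat and must stay so.
- orange_tab (a point): Middle of the outer edge of the lower leaf's orange tab: 120 mm from its axis, at x = +46 mm along the spine (the end away from the robot). Same tab size as the blue one.
- mug: White mug, 82 x 112 x 94 mm, bystander; origin centre of underside.
- spanner: Steel combination spanner lying flat, 29 x 191 x 7 mm, long along its y axis, bystander.
- bearing: Ball bearing lying flat, 47 mm across, 14 mm high, bystander.
- brush_paint: Paint brush with a red handle lying flat, 44 x 210 x 15 mm, bystander.
- nut: Rusty nut, 28 x 24 x 13 mm, bystander.

How it is judged:
On the way:
1. the blue-tabbed leaf is turned up past upright (value of joint blue_leaf above 1.6 rad), for 0.1 s.
At the end, for the whole second after the job is handed in: The blue-tabbed leaf lies flat on the other side (within 5 degrees of its stop) and at rest; the orange-tabbed leaf still lies flat (within 3 degrees); the book stands level within 20 mm of where it was; no bystander moved by 20 mm or more (value of joint blue_leaf above 3.05 rad and value of joint orange_leaf below 0.06 rad and velocity of joint blue_leaf below 0.05 rad/s and distance of each of book, mug, spanner, bearing, nut, brush_paint from where it was at the start of the episode below 0.02 m and angle between book's own z axis and vertical below 0.05 rad and linear speed of book below 0.01 m/s); the robot touches nothing.
It fails at once if the orange-tabbed leaf is raised (value of joint orange_leaf above 0.25 rad).
It fails at once if the book is lifted, tipped, or pushed 20 mm or more out of place (height (world z) of book above 0.012 m or angle between book's own z axis and vertical above 0.12 rad or distance of book from where it was at the start of the episode above 0.02 m).
It fails at once if the leaf is flung or slammed (faster than 5 rad/s) (velocity of joint blue_leaf above 5 rad/s).
It fails at once if the book or a leaf is pinched or pressed with more than 30 N (contact force between book and the fingers above 30 N).
It fails at once if a bystander is disturbed (moved 20 mm or more) (not (distance of each of mug, spanner, bearing, nut, brush_paint from where it was at the start of the episode below 0.02 m)).
It also fails if it takes over 48 s, if anything falls off the work surface, if the arm or the gripper's body presses on something with over 40 N, if the wrist force passes 120 N, or if a joint passes its speed limit or range.

## Working session

There is one attempt and no reset: what is moved stays moved. The work goes in short steps, Python scripts to look and compute and a tool call to move; the robot and the scene stay as the last step left them, time stands still between calls to the robot, and variables do not carry over. Pictures are saved under pics/ and viewed, at most 10 in all, crops included, and the job is handed in when it is done.

Besides the shell and the picture viewer there is one more tool, called after "Call:" as a command line: name --argument value ..., lists and objects as JSON in quotes. jog_arm: Moves the arm, as the interface text tells. Its arguments: {"type":"object","properties":{"steps":{"type":"array","items":{"type":"array","items":{"type":"array","items":{"type":"number"}}}},"newtons":{"type":"number"}},"required":["steps"]}

```bash
mkdir -p pics; python3 - <<'E'
from station import arm, vision
import cv2,pickle,numpy as np
print(arm.get_state())
for n in ("scene","top"):
    f=vision.grab_frame(n); pickle.dump(f,open(f"{n}.pkl","wb"))
    cv2.imwrite(f"pics/{n}0.png",f["color"][:,:,::-1]); print(n,f["vfov"],f["cx"],f["cy"],np.round(f["extrinsics"],4).tolist())
E
```

```text
{'t': 0.0, 'q': array([ 1.52409111e+00,  3.59377067e-01,  1.10909783e-02, -3.42607323e-04,
       -1.22409562e+00, -2.88089423e-01]), 'qd': array([ 0.00010874, -0.00016999, -0.00100117, -0.00172514, -0.00104712,
       -0.00106757]), 'joint_efforts': array([ 8.00305043e-04, -5.82725143e+01,  2.93046194e+01,  6.99711487e+00,
        7.08613690e-03, -1.62446686e-04]), 'eef_pos': array([0.2216634 , 0.63706629, 0.22564437]), 'ee_rot': array([ 3.13998110e+00, -1.41679241e-04, -3.34911199e-01]), 'force': array([-0.29004001,  0.08073006, -1.2185782 ]), 'moment': array([ 0.00613665, -0.00492768,  0.01076259]), 'gripper_force': 0.0, 'width': 0.08779246782082949}
scene 43.89038201101118 309.1208015158128 238.93925309210945 [[-0.7228, -0.6907, -0.0226, 0.6212], [-0.3054, 0.3486, -0.8861, 0.0882], [0.62, -0.6335, -0.4629, 1.0754], [0.0, 0.0, 0.0, 1.0]]
top 57.822224618487695 316.4699294282823 245.6390882221518 [[0.0015, -1.0, 0.0017, 0.3474], [-0.9914, -0.0017, -0.1309, 0.523], [0.1309, -0.0015, -0.9914, 1.0032], [0.0, 0.0, 0.0, 1.0]]
```

View pics/scene0.png

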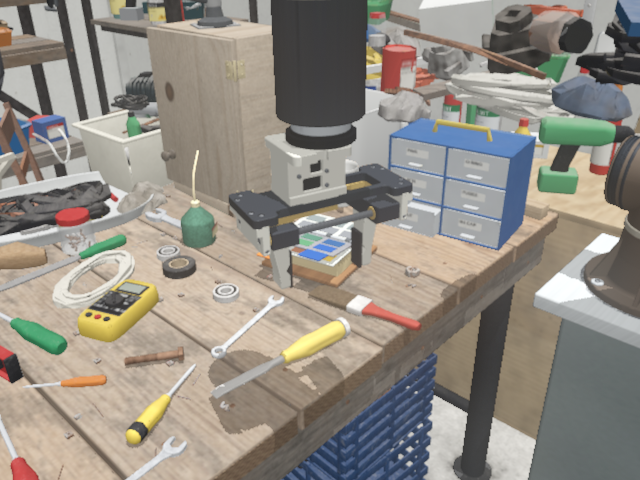

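View pics/top0.png

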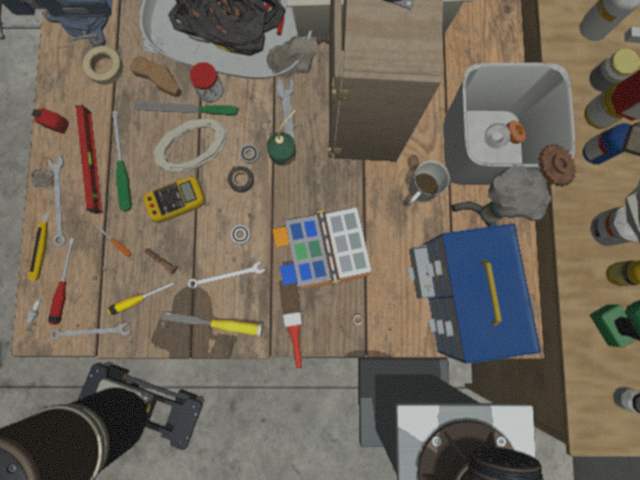

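Scene view: the book is behind the gripper at about (320,245), with the brush near it at (380,312). Top view: the book is centred at about (327,247), blue tab at (290,273), orange tab at (281,236), brush bristles just next to the blue tab at (290,290), mug at (428,180). Next I'll measure the tabs and spine.

```bash
cat > h.py <<'E'
import pickle,numpy as np,cv2
def ray(f,u,v):
    E=f["extrinsics"];fl=240/np.tan(np.radians(f["vfov"])/2)
    R=E[:3,:3];c=-R.T@E[:3,3];return c,R.T@np.array([(u-f["cx"])/fl,(v-f["cy"])/fl,1])
def onz(f,u,v,z):
    c,d=ray(f,u,v);return c+d*(z-c[2])/d[2]
def proj(f,p):
    E=f["extrinsics"];fl=240/np.tan(np.radians(f["vfov"])/2)
    q=E[:3,:3]@np.asarray(p)+E[:3,3];return q[:2]/q[2]*fl+[f["cx"],f["cy"]]
E
python3 - <<'E'
from h import *
f=pickle.load(open("top.pkl","rb"));im=f["color"]
hsv=cv2.cvtColor(im,cv2.COLOR_RGB2HSV)
for n,lo,hi in(("blue",(105,150,80),(125,255,255)),("orange",(8,180,150),(22,255,255))):
    m=cv2.inRange(hsv,lo,hi);m[:, :265]=0;m[:,375:]=0;m[:195]=0;m[300:]=0
    for c in cv2.findContours(m,0,2)[0]:
        if cv2.contourArea(c)>20: print(n,cv2.contourArea(c),cv2.minAreaRect(c), cv2.boxPoints(cv2.minAreaRect(c)).round().tolist())
cv2.imwrite("pics/crop.png",cv2.resize(im[190:320,255:385],None,fx=4.6,fy=4.6,interpolation=2)[:,:,::-1])
E
```

```text
blue 121.0 ((304.8058776855469, 271.3764953613281), (14.75127124786377, 9.653406143188477), 77.47119140625) [[298.0, 265.0], [308.0, 263.0], [311.0, 278.0], [302.0, 280.0]]
blue 215.0 ((288.1538391113281, 273.76922607421875), (18.43491554260254, 13.335897445678711), 78.69007110595703) [[280.0, 266.0], [293.0, 263.0], [296.0, 282.0], [283.0, 284.0]]
blue 91.5 ((318.8411560058594, 268.5352783203125), (13.124293327331543, 8.351822853088379), 77.47119140625) [[313.0, 263.0], [321.0, 261.0], [324.0, 274.0], [316.0, 276.0]]
blue 91.5 ((296.2884521484375, 230.9423065185547), (13.335897445678711, 8.43299388885498), 78.69007110595703) [[291.0, 225.0], [299.0, 224.0], [302.0, 237.0], [293.0, 238.0]]
blue 110.0 ((310.0588684082031, 228.2353057861328), (14.55213737487793, 9.216353416442871), 75.96376037597656) [[304.0, 222.0], [313.0, 220.0], [316.0, 234.0], [307.0, 236.0]]
orange 180.5 ((280.3314514160156, 236.26963806152344), (16.864463806152344, 12.367274284362793), 77.00537872314453) [[272.0, 229.0], [284.0, 227.0], [288.0, 243.0], [276.0, 246.0]]
```

View pics/crop.png

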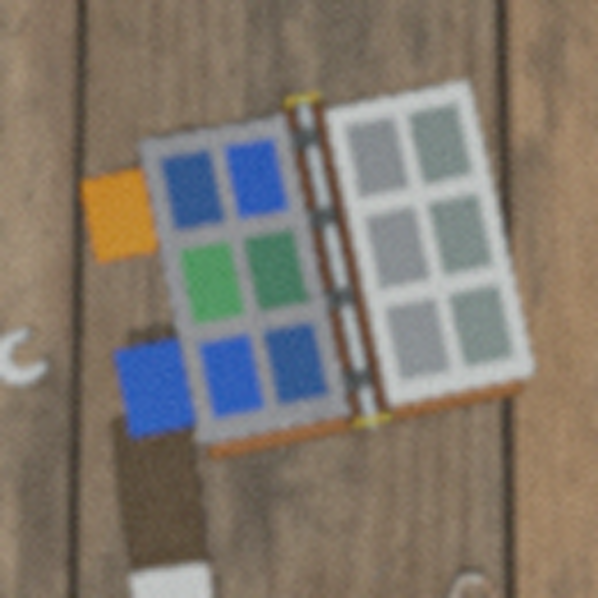

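The crop shows spine end brass at (303,100) and (371,420), the blue tab's outer edge at (122,390), the brush's bristles running under or next to the blue tab, and the orange tab at (118,215).

```bash
python3 - <<'E'
from h import *
f=pickle.load(open("top.pkl","rb"))
P=lambda x,y,z:onz(f,255+x/4.6,190+y/4.6,z)
a=P(303,100,.064);b=P(371,420,.064);s=(a+b)/2;s[2]=.057
d=(a-b)[:2];L=np.linalg.norm(d);ux=d/L;uy=np.array([-ux[1],ux[0]])
print("ends",a,b,L,"mid",s,"yaw",np.arctan2(ux[1],ux[0]))
loc=lambda p:np.array([(p[:2]-s[:2])@ux,(p[:2]-s[:2])@uy])
print("orange outer",loc(P(89,220,.05)),"plate corners whites",[loc(P(x,y,.054)).round(4) for x,y in((327,108),(468,82),(535,372),(388,405))])
# blue outer edge: find angle th s.t. ray meets circle r=.120
c,dr=ray(f,255+122/4.6,190+390/4.6)
for th in np.arange(0,.5,.05):
    z=.057+.12*np.sin(th);p=P(122,390,z);print(round(th,2),loc(p).round(4),round(.12*np.cos(th),4))
# corners of grey leaf
for z in (.057,.07,.09): print(z,[loc(P(x,y,z)).round(4) for x,y in((140,142),(198,440),(285,118),(348,412))])
print("brush tip",P(120,420,.008),P(200,420,.008),P(140,330,.008), "blue tab corners",[P(x,y,.06).round(3) for x,y in((115,350),(130,437),(182,340),(196,430))])
print("mug",onz(f,428,185,.09))
E
```

```text
ends [0.59858538 0.33812647 0.064     ] [0.43607688 0.30420881 0.064     ] 0.16601030471431655 mid [0.51733113 0.32116764 0.057     ] yaw 0.20575941907860465
orange outer [0.04677023 0.11932357] plate corners whites [array([ 0.0785, -0.0118]), array([ 0.0771, -0.0857]), array([-0.0758, -0.0867]), array([-0.077 , -0.0105])]
0.0 [-0.0426  0.1191] 0.12
0.05 [-0.0431  0.1187] 0.1199
0.1 [-0.0436  0.1183] 0.1194
0.15 [-0.044   0.1179] 0.1187
0.2 [-0.0445  0.1176] 0.1176
0.25 [-0.045   0.1172] 0.1163
0.3 [-0.0454  0.1168] 0.1146
0.35 [-0.0459  0.1165] 0.1127
0.4 [-0.0463  0.1161] 0.1105
0.45 [-0.0467  0.1158] 0.1081
0.057 [array([0.0799, 0.0857]), array([-0.0749,  0.0866]), array([0.0771, 0.0106]), array([-0.0765,  0.0101])]
0.07 [array([0.0773, 0.0853]), array([-0.0755,  0.0862]), array([0.0745, 0.0111]), array([-0.0771,  0.0107])]
0.09 [array([0.0733, 0.0847]), array([-0.0765,  0.0856]), array([0.0706, 0.012 ]), array([-0.078 ,  0.0116])]
brush tip [0.43864727 0.43376386 0.008     ] [0.43871216 0.39166191 0.008     ] [0.48621027 0.42375272 0.008     ] blue tab corners [array([0.471, 0.433, 0.06 ]), array([0.428, 0.425, 0.06 ]), array([0.476, 0.399, 0.06 ]), array([0.431, 0.392, 0.06 ])]
mug [0.65621406 0.09195929 0.09      ]
```

```bash
cat >> h.py <<'E'
from scipy.spatial.transform import Rotation as Ro
MID=np.array([.517,.321,.0]);YAW=.206
RB=Ro.from_euler('z',YAW).as_matrix()
HW=.0095
def pose(x,y,z,phi):   # book coords of TCP, tilt rad -> world p,R
    p=np.radians(phi);n=[0,-np.cos(p),np.sin(p)];d=[0,-np.sin(p),-np.cos(p)]
    return MID+RB@[x,y,z], RB@np.column_stack([n,[-1,0,0],d])
def arc(th,phi,r=.105,x=-.046,off=.002):  # inner tip corner on leaf underside at angle th (deg)
    t=np.radians(th);p=np.radians(phi)
    C=np.array([r*np.cos(t)+off*np.sin(t),.057+r*np.sin(t)-off*np.cos(t)])
    T=C-HW*np.array([-np.cos(p),np.sin(p)]);return pose(x,T[0],T[1],phi)
def rows(targets,p0=None,R0=None):
    from station import arm
    s=arm.get_state()
    if p0 is None: p0=s["eef_pos"];R0=Ro.from_euler('xyz',s["ee_rot"]).as_matrix()
    for p,R in targets:
        sh=R0.T@(p-p0)/.25;rv=Ro.from_matrix(R0.T@R).as_rotvec()/np.radians(45)
        print(np.round(np.r_[sh,rv],3).tolist())
def st():
    from station import arm
    s=arm.get_state();R=Ro.from_euler('xyz',s["ee_rot"]).as_matrix()
    print("t",s["t"],"book",(RB.T@(s["eef_pos"]-MID)).round(4),"d",(RB.T@R[:,2]).round(3),"F",(RB.T@s["force"]).round(2),"q",s["q"].round(2))
E
python3 - <<'E'
from h import *
rows([pose(-.046,.19,.25,0),pose(-.046,.19,.2,0),pose(-.046,.19,.2,30)])
E
```

```text
[0.982, 0.249, -0.097, 0.002, -0.001, 1.311]
[0.982, 0.249, 0.103, 0.002, -0.001, 1.311]
[0.982, 0.249, 0.103, -0.341, 0.605, 1.28]
```

Call:
jog_arm --steps '[[[255,0.2,0.05,-0.1,0,0,0.19],[255,0.4,0.1,-0.1,0,0,0.38],[255,0.6,0.15,-0.1,0,0,0.57],[255,0.8,0.2,-0.1,0,0,0.76],[255,0.98,0.25,-0.1,0,0,0.95],[255,0.98,0.25,-0.1,0,0,1.0],[255,0.98,0.25,-0.1,0,0,1.0]]]' --newtons 10

```text
t: 0.8
eef_pos: [0.434, 0.4965, 0.251]
ee_rot: [3.141, -0.001, -1.123]
force: [-0.6, 0.7, 1.3]
width: 0.0373
gripper_force: 0.0
```

```bash
python3 -c "
from h import *
st();rows([pose(-.046,.18,.2,0),pose(-.046,.18,.2,30)])"
```

```text
t 0.8 book [-0.0453  0.1888  0.251 ] d [-0.001 -0.001 -1.   ] F [-0.44  0.79  1.27] q [ 1.15  0.32  0.01 -0.   -1.26 -0.7 ]
[0.033, 0.011, 0.204, 0.001, -0.001, 0.307]
[0.033, 0.011, 0.204, -0.079, 0.663, 0.3]
```

Call:
jog_arm --steps '[[[255,0.03,0.01,0.2,0,0.16,0.15],[255,0.03,0.01,0.2,-0.04,0.33,0.3],[255,0.03,0.01,0.2,-0.06,0.5,0.3],[255,0.03,0.01,0.2,-0.08,0.66,0.3],[255,0.03,0.01,0.2,-0.08,0.66,0.3],[255,0.03,0.01,0.2,-0.08,0.66,0.3]]]'

```text
t: 1.4
eef_pos: [0.4319, 0.4916, 0.199]
ee_rot: [3.138, -0.524, -1.356]
force: [0.3, -0.5, 0.6]
width: 0.001
gripper_force: 0.0
```

```bash
python3 -c "
from h import *
st();rows([pose(-.046,.18,.12,55),pose(-.046,.18,.035,55)])
from station import vision
f=vision.grab_frame('scene');pickle.dump(f,open('s1.pkl','wb'));cv2.imwrite('pics/s1.png',f['color'][:,:,::-1])"
```

```text
t 1.4 book [-0.0484  0.1845  0.199 ] d [ 0.001 -0.5   -0.866] F [ 0.16 -0.53  0.63] q [ 1.29  0.58  0.09  0.24 -1.56 -1.13]
[-0.142, -0.01, 0.282, -0.004, 0.556, 0.01]
[-0.312, -0.011, 0.577, -0.004, 0.556, 0.01]
```

View pics/s1.png

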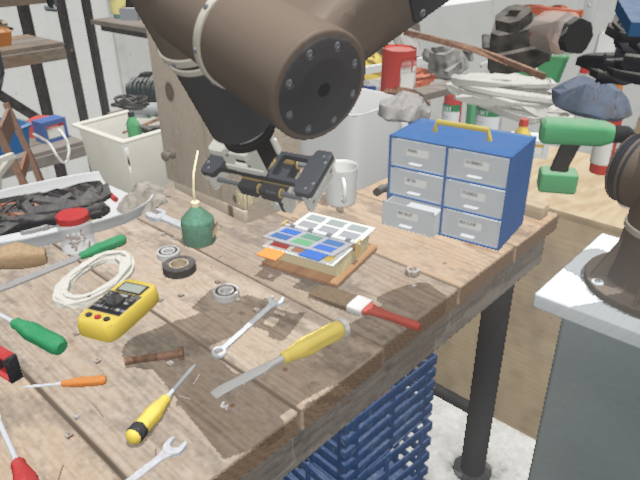

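The scene view shows the gripper at about (265,180) hanging clear above the book's near side, the orange tab at (270,254), the leaf at about (310,245) and the brush at (350,300). I'll check the blue tab against its predicted projection while I descend.

```bash
python3 -c "
from h import *
f=pickle.load(open('s1.pkl','rb'))
B=lambda x,y,z:proj(f,MID+RB@[x,y,z]).round(0)
print('tcp',proj(f,[.4319,.4916,.199]),'orange',B(.046,.12,.05))
for th in (0,.1,.2,.3): print(th,'blue',B(-.046,.12*np.cos(th),.057+.12*np.sin(th)),B(-.078,.087*np.cos(th),.057+.087*np.sin(th)))
cv2.imwrite('pics/s1c.png',cv2.resize(f['color'][170:320,230:430],None,fx=4,fy=4,interpolation=2)[:,:,::-1])"
```

```text
tcp [286.89447557 208.07145113] orange [267. 258.]
0 blue [309. 268.] [334. 264.]
0.1 blue [309. 261.] [334. 260.]
0.2 blue [310. 255.] [335. 255.]
0.3 blue [310. 249.] [335. 250.]
```

View pics/s1c.png

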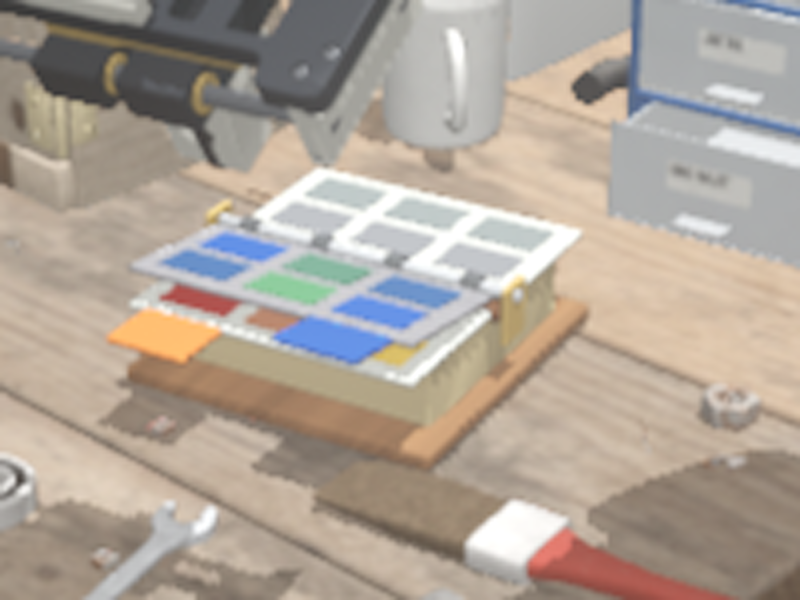

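The crop shows the blue tab's edge at full-frame (312,258), so the leaf is raised about 0.17 rad and the tab edge is at z≈0.078. The brush is clear of it, with its bristle tip at (310,292). Next I tilt to 55° and go down outside the tab.

Call:
jog_arm --steps '[[[255,-0.04,-0.01,0.08,0,0.15,0],[255,-0.08,-0.01,0.15,0,0.3,0],[255,-0.12,-0.01,0.22,0,0.45,0.01],[255,-0.15,-0.01,0.28,0,0.556,0.01],[255,-0.23,-0.01,0.42,0,0.556,0.01],[255,-0.29,-0.01,0.54,0,0.556,0.01],[255,-0.29,-0.01,0.54,0,0.556,0.01],[255,-0.29,-0.01,0.54,0,0.556,0.01]]]'

```text
t: 2.25
eef_pos: [0.4375, 0.4868, 0.0504]
ee_rot: [-3.131, -0.956, -1.375]
force: [0.5, -0.0, 0.7]
width: 0.0004
gripper_force: 0.0
```

```bash
python3 -c "
from h import *
st();rows([pose(-.046,.15,.045,55),arc(-3,55),arc(5,55),arc(10,55),arc(15,55),arc(20,55)])
from station import vision
f=vision.grab_frame('scene');pickle.dump(f,open('s2.pkl','wb'));cv2.imwrite('pics/s2.png',cv2.resize(f['color'][130:330,190:450],None,fx=3,fy=3,interpolation=2)[:,:,::-1])"
```

```text
t 2.25 book [-0.0439  0.1785  0.0504] d [ 0.002 -0.817 -0.577] F [ 0.49 -0.11  0.65] q [ 1.34  0.94  0.13  0.36 -1.67 -1.27]
[0.048, 0.008, 0.106, -0.002, 0.005, -0.008]
[0.129, 0.008, 0.243, -0.002, 0.005, -0.008]
[0.177, 0.008, 0.209, -0.002, 0.005, -0.008]
[0.209, 0.007, 0.192, -0.002, 0.005, -0.008]
[0.243, 0.007, 0.177, -0.002, 0.005, -0.008]
[0.278, 0.007, 0.165, -0.002, 0.005, -0.008]
```

View pics/s2.png

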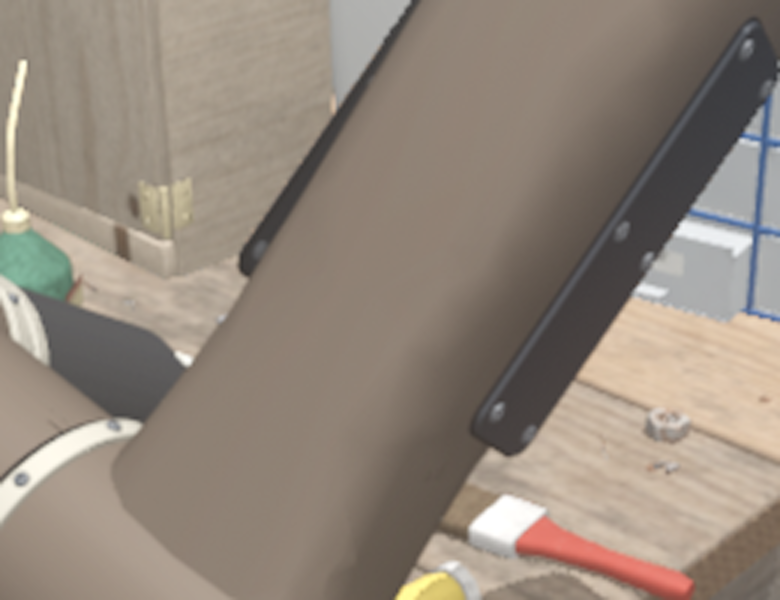

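The arm hides the view here, with only the brush visible at full-frame (365,305). Slide in slowly under the tab and watch the force.

Call:
jog_arm --steps '[[[255,0.025,0,0.05,0,0,0],[255,0.05,0,0.11,0,0,0],[255,0.075,0,0.15,0,0,0],[255,0.1,0,0.2,0,0,0],[255,0.13,0,0.24,0,0,0],[255,0.13,0,0.24,0,0,0]]]'

```text
t: 2.9
eef_pos: [0.4516, 0.42, 0.0438]
ee_rot: [-3.129, -0.953, -1.378]
force: [0.3, 0.4, 0.2]
width: 0.0008
gripper_force: 0.0
```

```bash
python3 -c "
from h import *
st();rows([arc(a,p) for a,p in ((5,55),(10,55),(15,55),(20,55),(25,52),(30,49),(35,46),(40,43))])
from station import vision
f=vision.grab_frame('top');cv2.imwrite('pics/t2.png',cv2.resize(f['color'][190:320,225:385],None,fx=4,fy=4,interpolation=2)[:,:,::-1])"
```

```text
t 2.9 book [-0.0438  0.1103  0.0438] d [ 0.002 -0.815 -0.579] F [0.4  0.33 0.15] q [ 1.3   0.87 -0.05  0.39 -1.55 -1.29]
[0.041, 0.008, -0.029, -0.002, 0.008, -0.01]
[0.073, 0.008, -0.047, -0.002, 0.008, -0.01]
[0.107, 0.008, -0.062, -0.002, 0.008, -0.01]
[0.142, 0.008, -0.074, -0.002, 0.008, -0.01]
[0.177, 0.007, -0.084, -0.002, -0.058, -0.01]
[0.214, 0.007, -0.092, -0.003, -0.125, -0.01]
[0.25, 0.007, -0.097, -0.003, -0.192, -0.01]
[0.287, 0.006, -0.098, -0.003, -0.258, -0.01]
```

View pics/t2.png

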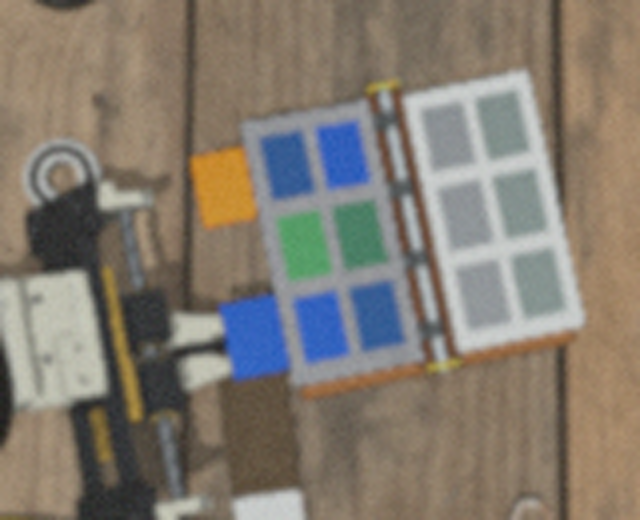

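The top view shows both closed fingertips passing under the blue tab at crop (225,345), centred on it, with the book and orange leaf unmoved. Lift it along the arc.

Call:
jog_arm --steps '[[[255,0.04,0.01,-0.03,0,0,0],[255,0.073,0.01,-0.047,0,0,0],[255,0.107,0.01,-0.062,0,0,0],[255,0.142,0.01,-0.074,0,0,0],[255,0.177,0.01,-0.084,0,-0.058,0],[255,0.214,0.01,-0.092,0,-0.125,0],[255,0.25,0.01,-0.097,0,-0.192,0],[255,0.287,0.01,-0.098,0,-0.258,0]]]'

```text
t: 3.75
eef_pos: [0.4522, 0.3988, 0.114]
ee_rot: [-3.134, -0.752, -1.372]
force: [0.3, 0.0, -0.6]
width: 0.0004
gripper_force: 0.6
```

```bash
python3 -c "
from h import *
st();rows([arc(a,p) for a,p in ((46,40),(52,36),(58,32),(64,28),(70,24),(76,20),(82,16),(88,12))])
from station import vision
f=vision.grab_frame('top');cv2.imwrite('pics/t3.png',cv2.resize(f['color'][190:320,225:385],None,fx=4,fy=4,interpolation=2)[:,:,::-1])"
```

```text
t 3.75 book [-0.0475  0.0894  0.114 ] d [ 0.003 -0.683 -0.73 ] F [ 0.26 -0.01 -0.62] q [ 1.26  0.66 -0.13  0.35 -1.47 -1.22]
[0.053, -0.006, -0.011, -0.004, -0.069, -0.006]
[0.097, -0.006, -0.013, -0.004, -0.158, -0.006]
[0.141, -0.007, -0.01, -0.004, -0.247, -0.006]
[0.184, -0.007, -0.003, -0.004, -0.336, -0.006]
[0.227, -0.007, 0.009, -0.005, -0.425, -0.006]
[0.268, -0.007, 0.025, -0.005, -0.514, -0.006]
[0.306, -0.007, 0.045, -0.005, -0.602, -0.005]
[0.343, -0.007, 0.069, -0.005, -0.691, -0.005]
```

View pics/t3.png

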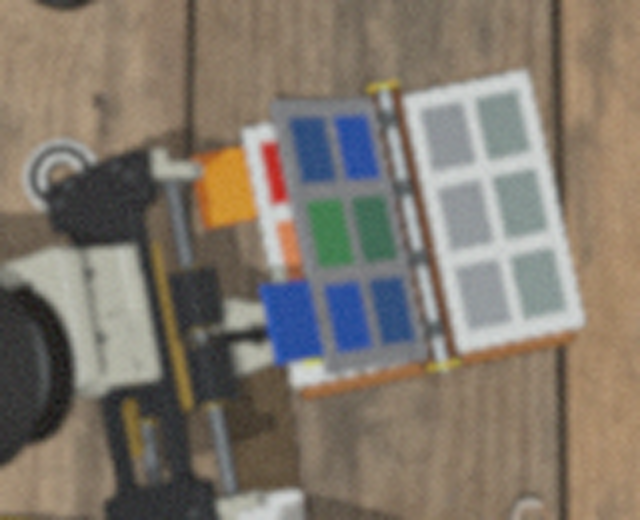

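The top view shows the grey leaf raised about 40° on the fingertip. The orange leaf stays flat and the book hasn't moved. Continue past upright.

Call:
jog_arm --steps '[[[255,0.053,0,-0.011,0,-0.069,0],[255,0.097,0,-0.013,0,-0.158,0],[255,0.141,0,-0.01,0,-0.247,0],[255,0.184,0,-0.003,0,-0.336,0],[255,0.227,0,0.009,0,-0.425,0],[255,0.268,0,0.025,0,-0.514,0],[255,0.306,0,0.045,0,-0.602,0],[255,0.343,0,0.069,0,-0.691,0]]]'

```text
t: 4.6
eef_pos: [0.4671, 0.3258, 0.1603]
ee_rot: [-3.135, -0.209, -1.368]
force: [0.9, 0.3, -0.3]
width: 0.0002
gripper_force: 0.5
```

```bash
python3 -c "
from h import *
st();rows([arc(a,p) for a,p in ((94,8),(100,4),(106,0),(112,0),(118,0),(124,0),(130,0),(136,0))])"
```

```text
t 4.6 book [-0.0479  0.0149  0.1603] d [ 0.006 -0.208 -0.978] F [ 0.94  0.13 -0.33] q [ 1.05  0.3  -0.32  0.16 -1.11 -0.93]
[0.042, -0.008, 0.008, -0.007, -0.089, -0.003]
[0.085, -0.008, 0.019, -0.008, -0.178, -0.003]
[0.125, -0.008, 0.034, -0.008, -0.267, -0.003]
[0.163, -0.008, 0.056, -0.008, -0.267, -0.003]
[0.199, -0.008, 0.082, -0.008, -0.267, -0.003]
[0.232, -0.007, 0.111, -0.008, -0.267, -0.003]
[0.261, -0.007, 0.144, -0.008, -0.267, -0.003]
[0.287, -0.007, 0.179, -0.008, -0.267, -0.003]
```

Call:
jog_arm --steps '[[[255,0.042,0,0.008,0,-0.089,0],[255,0.085,0,0.019,0,-0.178,0],[255,0.125,0,0.034,0,-0.267,0],[255,0.163,0,0.056,0,-0.267,0],[255,0.199,0,0.082,0,-0.267,0],[255,0.232,0,0.111,0,-0.267,0],[255,0.261,0,0.144,0,-0.267,0],[255,0.287,0,0.179,0,-0.267,0]]]'

```text
t: 5.4
eef_pos: [0.4833, 0.2476, 0.1298]
ee_rot: [-3.137, -0.004, -1.366]
force: [0.4, 0.2, -0.9]
width: 0.0005
gripper_force: 0.3
```

```bash
python3 -c "
from h import *
st();rows([arc(a,p) for a,p in ((142,0),(148,0),(154,0),(160,0),(165,0),(170,0),(174,0),(177,0),(180,0),(182,0))])
from station import vision
f=vision.grab_frame('top');cv2.imwrite('pics/t4.png',cv2.resize(f['color'][190:320,225:385],None,fx=4,fy=4,interpolation=2)[:,:,::-1])"
```

```text
t 5.4 book [-0.048  -0.0649  0.1298] d [ 0.005 -0.004 -1.   ] F [ 0.4   0.14 -0.87] q [ 0.84  0.23 -0.42  0.01 -0.93 -0.64]
[0.028, -0.008, 0.027, -0.006, -0.004, -0.002]
[0.054, -0.008, 0.062, -0.006, -0.004, -0.002]
[0.076, -0.008, 0.1, -0.006, -0.004, -0.002]
[0.094, -0.008, 0.141, -0.006, -0.004, -0.002]
[0.105, -0.007, 0.175, -0.006, -0.004, -0.002]
[0.114, -0.007, 0.211, -0.006, -0.004, -0.002]
[0.118, -0.007, 0.24, -0.006, -0.004, -0.002]
[0.12, -0.007, 0.262, -0.006, -0.004, -0.002]
[0.121, -0.007, 0.284, -0.006, -0.004, -0.002]
[0.121, -0.007, 0.298, -0.006, -0.004, -0.002]
```

View pics/t4.png

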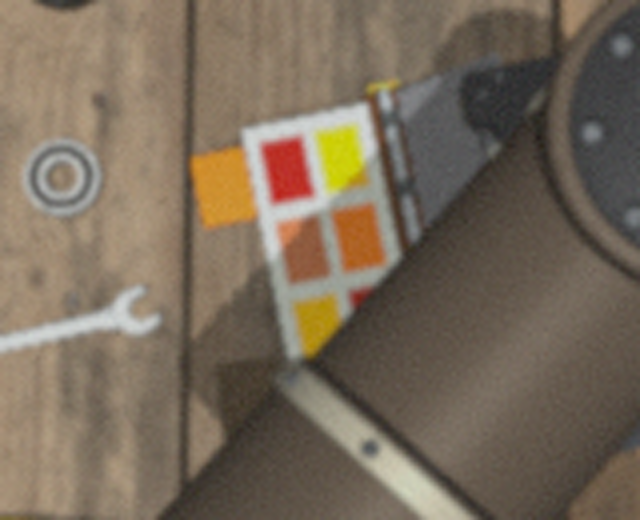

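The top view shows the leaf past upright with its grey back over the -y side, and the orange leaf flat and exposed. Press on down.

Call:
jog_arm --steps '[[[255,0.028,0,0.027,0,0,0],[255,0.054,0,0.062,0,0,0],[255,0.076,0,0.1,0,0,0],[255,0.094,0,0.141,0,0,0],[255,0.105,0,0.175,0,0,0],[255,0.114,0,0.211,0,0,0],[255,0.118,0,0.24,0,0,0],[255,0.12,0,0.262,0,0,0]]]'

```text
t: 6.25
eef_pos: [0.4895, 0.2182, 0.0645]
ee_rot: [-3.137, -0.003, -1.367]
force: [-0.5, -0.6, 0.6]
width: 0.0002
gripper_force: 0.2
```

```bash
python3 -c "
from h import *
st();rows([arc(a,p) for a,p in ((180,0),(181,0),(182,0))])"
```

```text
t 6.25 book [-0.0479 -0.095   0.0645] d [ 0.005 -0.003 -1.   ] F [-0.65 -0.47  0.57] q [ 0.79  0.3  -0.51  0.01 -0.77 -0.59]
[0.002, -0.007, 0.022, -0.006, -0.004, -0.003]
[0.002, -0.007, 0.029, -0.006, -0.004, -0.003]
[0.002, -0.007, 0.037, -0.006, -0.004, -0.003]
```

Call:
jog_arm --steps '[[[255,0,0,0.006,0,0,0],[255,0,0,0.012,0,0,0],[255,0,0,0.016,0,0,0],[255,0,0,0.02,0,0,0],[255,0,0,0.02,0,0,0],[255,0,0,0.02,0,0,0]]]'

```text
t: 6.85
eef_pos: [0.4898, 0.2186, 0.0605]
ee_rot: [-3.136, -0.002, -1.367]
force: [-1.0, 1.0, 0.9]
width: 0.0005
gripper_force: 0.0
```

Call:
jog_arm --steps '[[[255,0,0,0.002,0,0,0],[255,0,0,0.004,0,0,0],[255,0,0,0.006,0,0,0],[255,0,0,0.006,0,0,0],[255,0,0,0.006,0,0,0]]]'

```text
t: 7.35
eef_pos: [0.4899, 0.2186, 0.0592]
ee_rot: [-3.136, -0.002, -1.367]
force: [-0.6, -0.4, 5.3]
width: 0.0002
gripper_force: 2.7
```

At 5 N the tip sits at z = 0.059, which is the flat height. Press slightly more, then back off.

Call:
jog_arm --steps '[[[255,0,0,0.002,0,0,0],[255,0,0,0.002,0,0,0]]]'

```text
t: 7.55
eef_pos: [0.4899, 0.2186, 0.0591]
ee_rot: [-3.136, -0.002, -1.367]
force: [-2.8, -1.0, 9.7]
width: 0.0005
gripper_force: 4.7
```

Call:
jog_arm --steps '[[[255,0,0,-0.02,0,0,0],[255,0,0,-0.1,0,0,0],[255,0,0,-0.25,0,0,0],[255,0,0,-0.4,0,0,0],[255,-0.1,0,-0.55,0,0,0],[255,-0.3,0,-0.6,0,0,0],[255,-0.5,0,-0.6,0,0,0],[255,-0.7,0,-0.6,0,0,0]]]'

```text
t: 8.35
eef_pos: [0.4534, 0.3904, 0.2091]
ee_rot: [-3.135, -0.001, -1.368]
force: [0.5, 0.3, 0.3]
width: 0.0005
gripper_force: 0.0
```

Call:
jog_arm --steps '[[[255,-0.2,0,0,0,0,0],[255,-0.4,0,0,0,0,0],[255,-0.6,0,0,0,0,0],[255,-0.6,0,0,0,0,0],[255,-0.6,0,0,0,0,0]]]'

```text
t: 8.85
eef_pos: [0.4226, 0.5363, 0.2062]
ee_rot: [-3.138, -0.004, -1.365]
force: [1.1, -0.5, -0.6]
width: 0.0005
gripper_force: 0.0
```

```bash
python3 -c "
from h import *
st()
from station import vision
f=vision.grab_frame('top');cv2.imwrite('pics/t5.png',cv2.resize(f['color'][160:340,225:465],None,fx=3,fy=3,interpolation=2)[:,:,::-1])"
```

```text
t 8.85 book [-0.0483  0.2301  0.2062] d [ 0.004 -0.004 -1.   ] F [ 1.   -0.69 -0.62] q [ 1.19  0.38 -0.    0.01 -1.19 -0.99]
```

View pics/t5.png

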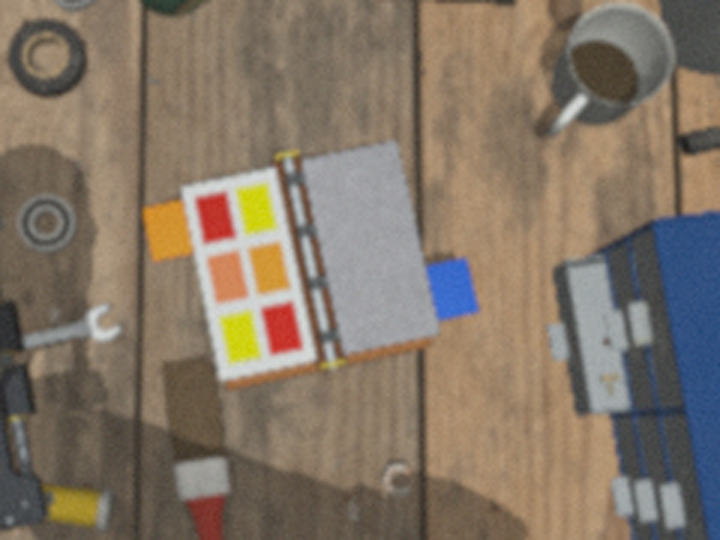

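The grey leaf lies flat on the -y side with its blue tab at crop (455,288). The orange leaf is flat and showing, and the book, brush, nut and mug are where they were. The arm touches nothing, so I'm handing in.

```bash
python3 -c "
from station import arm
print(arm.job_done())"
```

```text
the job is handed in; nothing more can be done
None
```

I turned the blue-tabbed leaf over and pressed it flat on the other side, and the last top view shows the orange-tabbed leaf flat and nothing else moved; I handed the job in after about 9 s, but no verdict came back.

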